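# Clear the screen-printing bench into its trays

## Task

Clear the screen-printing bench by sorting the four used things into their trays: the yellow-lidded ink pot into the yellow tray, the blue-lidded ink pot into the blue tray, the squeegee into the long white tray and the frame clamp into the black tray. Each must end fully inside its tray, standing flat on the tray's floor just as it stood on the bench (pots lid up and never tipped over, squeegee blade up, clamp knob up), set down gently rather than dropped, and let go. Leave the red-lidded pot and the roll of tape where they are.

Things in the scene. Friction and masses are not known exactly. Their poses are not given: they have to be found in the camera images.
- pot_yellow: Yellow ink pot: round white tub with a yellow lid and a yellow band round its side, 52 mm in diameter over the lower 48 mm, lid 50 mm in diameter, 62 mm tall in all, about 0.14 kg, loose, standing lid up on the bench. Origin at the centre of its underside, z up along its axis.
- pot_blue: Blue ink pot: round white tub with a blue lid and a blue band round its side, 52 mm in diameter over the lower 48 mm, lid 50 mm in diameter, 62 mm tall in all, about 0.14 kg, loose, standing lid up on the bench. Origin at the centre of its underside, z up along its axis.
- squeegee: Squeegee, loose, standing blade up on the flat back of its wooden handle: brown wooden handle 120 mm long (x) by 36 mm wide (y) by 44 mm tall, with a green blade 118 x 8 mm rising from its middle to 67 mm, about 0.16 kg. Origin at the centre of its underside, x along its length, z up. Either end may lead: a half turn makes no difference.
- clamp: Frame clamp, loose: aluminium block 60 mm long (x) by 36 mm wide (y) by 34 mm tall with a round black knob, 30 mm in diameter, on a short neck on top, 54 mm tall in all, about 0.22 kg. Origin at the centre of its underside, x along its length, z up. A half turn makes no difference.
- tray_yellow: Yellow square tray fixed to the bench (its place and turn differ each time): 80 x 80 mm inside, walls 4 mm thick, floor 4 mm thick, rim 12 mm above the bench. Origin at the centre of its underside on the bench (so the tray's floor lies at z = 4 mm in its frame), sides along x and y, z up.
- tray_blue: Blue square tray fixed to the bench (its place and turn differ each time): 80 x 80 mm inside, walls 4 mm thick, floor 4 mm thick, rim 12 mm above the bench. Origin at the centre of its underside on the bench (so the tray's floor lies at z = 4 mm in its frame), sides along x and y, z up.
- tray_squeegee: Long white tray fixed to the bench (its place and turn differ each time): 150 (x) x 64 (y) mm inside, walls 4 mm thick, floor 4 mm thick, rim 12 mm above the bench. Origin at the centre of its underside on the bench (so the tray's floor lies at z = 4 mm in its frame), x along its length, z up. The squeegee fits only lengthwise.
- tray_clamp: Black tray fixed to the bench (its place and turn differ each time): 90 (x) x 64 (y) mm inside, walls 4 mm thick, floor 4 mm thick, rim 12 mm above the bench. Origin at the centre of its underside on the bench (so the tray's floor lies at z = 4 mm in its frame), x along its length, z up. The clamp fits easily lengthwise, only just crosswise.
- pot_red: Bystander, not to be moved: red ink pot: round white tub with a red lid and a red band round its side, 52 mm in diameter over the lower 48 mm, lid 50 mm in diameter, 62 mm tall in all, about 0.2 kg, loose, standing lid up on the bench. Origin at the centre of its underside, z up along its axis.
- tape_roll: Bystander, not to be moved: roll of pale paper tape lying flat, 80 mm in diameter, hole 64 mm, 24 mm tall, loose. Origin at the centre of its underside.

How it is judged (in metres and radians):
At the end, for the whole second after the job is handed in: Each of the four things stands flat (within 0.1 rad) on the floor of its own tray (underside less than 8 mm above the bench; origin within 21 mm of the tray's centre along each of the tray's x and y, 20 mm for the squeegee, 28 mm along x for the clamp), all let go and at rest (x of pot_yellow in the frame of tray_yellow between -0.021 and 0.021 m and y of pot_yellow in the frame of tray_yellow between -0.021 and 0.021 m and z of pot_yellow in the frame of tray_yellow below 0.008 m and angle between each of pot_yellow, pot_blue, squeegee, clamp's own z axis and vertical below 0.1 rad and linear speed of each of pot_yellow, pot_blue, squeegee, clamp below 0.02 m/s and angular speed of each of pot_yellow, pot_blue, squeegee, clamp below 0.2 rad/s and x of pot_blue in the frame of tray_blue between -0.021 and 0.021 m and y of pot_blue in the frame of tray_blue between -0.021 and 0.021 m and z of pot_blue in the frame of tray_blue below 0.008 m and x of squeegee in the frame of tray_squeegee between -0.02 and 0.02 m and y of squeegee in the frame of tray_squeegee between -0.02 and 0.02 m and z of squeegee in the frame of tray_squeegee below 0.008 m and x of clamp in the frame of tray_clamp between -0.028 and 0.028 m and y of clamp in the frame of tray_clamp between -0.021 and 0.021 m and z of clamp in the frame of tray_clamp below 0.008 m); the robot touches nothing.
It fails at once if a thing to be sorted is dropped or thrown (faster than 0.7 m/s out of the fingers, a fall of some 25 mm) ((linear speed of pot_yellow above 0.7 m/s and contact force between pot_yellow and the fingers below 0.05 N) or (linear speed of pot_blue above 0.7 m/s and contact force between pot_blue and the fingers below 0.05 N) or (linear speed of squeegee above 0.7 m/s and contact force between squeegee and the fingers below 0.05 N) or (linear speed of clamp above 0.7 m/s and contact force between clamp and the fingers below 0.05 N)).
It fails at once if the yellow or the blue pot is tipped over (more than 0.8 rad) (angle between any of pot_yellow, pot_blue's own z axis and vertical above 0.8 rad).
It fails at once if the red pot or the tape roll is moved by more than 20 mm (distance of any of pot_red, tape_roll from where it was at the start of the episode above 0.02 m).
It also fails if it takes over 107 s, if anything falls off the work surface, if the arm or the gripper's body presses on something with over 40 N, if the wrist force passes 120 N, or if a joint passes its speed limit or range.

## Robot

A 6-joint arm with a two-finger parallel gripper is mounted at the origin on the work surface. World frame = base frame: x ahead of the robot, y to its left, z up, the work surface at z = 0. Lengths are in mm, angles in rad, forces in N, time in s.
With the tool pointing down it reaches from about 325 to 850 mm from the base axis. Payload 15.5 kg.
Tool frame: the origin (TCP) lies between the finger pads; the fingertips stand 11 mm ahead of it and the grasp point (between the pads) lies 8 mm behind it (ctrl.tcp_to_tips is the distance from the TCP to the fingertips, in mm); z points along the fingers, y is the direction in which the jaws open and shut (so a half turn about z gives the same grasp; the last joint's range is limited). The gripper opens to 91 mm and grips with 3 to 60 N. Pads are 32 mm wide; open, the fingers measure 118 mm over their backs; the gripper's body (76 mm by 178 mm) begins 60 mm behind the grasp point.
Start: joints at [1.091, 0.494, 1.345, -0, 1.302, -0.096], TCP at [234.025, 579.533, 224.915] pointing down, gripper open.
Joint ranges: [-2.91, 2.91], [-0.82, 2.16], [0.22, 2.67], [-1.22, 4.37], [0.12, 2.79], [-3.08, 3.08]. Speed limits (rad/s): [1.89, 1.89, 2.57, 3.01, 3.01, 3.01].

## Interface

Orientations are given as a rotation vector (axis times angle).
In Python, from plant import ctrl gives the robot as it stands.
- The arm moves only by the tool step_arm, never from a script. Its argument "motion" is a list of rows, each a list of 5 numbers: the shift along the tool's x, y, z in mm, then the turn about the tool's z in degrees, then the opening, from 0 (shut) to 1 (fully open). A call has 1 to 20 rows; each row is the pose to reach, as a shift and turn from the pose measured when the call began, along the tool's axes at that moment; what a row does not reach only later rows make up. A row lasts 1/12 s, in which the tool goes at most 41.7 mm and 7.16 degrees, less where a joint would pass 70% of its speed; a pose out of reach is approached as far as the arm can. A call with a gripper value outside its range is refused whole. The fingers move at their own pace and stop on an object; "squeeze" is the grip in N (left out, the last holds). Time passes only in rows, so rows that repeat a pose let the fingers close. It gives the time, the measured TCP pose, the force and the opening at its end, in the units of the state.
- ctrl.sense(): the state, without advancing time (a new reading comes with each control period).
- ctrl.capture(name): name is "scene" or "top" or "wrist"; returns a dict with "color" (400x640x3 uint8, red, green, blue), "range_z" (400x640 float32, mm along the optical axis (not along the pixel's ray), 0 where there is no reading), "mtx" (3x3 intrinsics, pixels), "position" and "rotation" of the camera in the world; the wrist camera has in their place "T_tool_cam" (4x4, takes a point from camera to tool coordinates, whose origin is the TCP and whose axes are the flange's). Camera axes: x right, y up, looking along -z (the intrinsics and any distortion apply to the point x, -y, -z); pixel columns grow to the right and rows downward; lengths in mm; the calibration is good to about 2 mm. A picture is of the moment at which its call begins: read the wrist's pose just before it.
- ctrl.job_done(): hands the job in, once; it reports no verdict.
The state is a dict: "time_s": time; "qpos": joint angles; "joint_vel": joint speeds; "effort": joint torques, N m; "tcp_pos": TCP position; "orientation": TCP orientation; "wrist_force": force on the tool from outside, world axes, zero at the start; "wrist_torque": the same for the moment, N m; "finger_gap": finger opening in mm.
Only numpy, scipy, OpenCV 4.12 (cv2) and the standard library are available. Lean on these libraries where they do the work, as an engineer would, in place of code of your own. Each camera call takes 0.05 s, during which the arm holds its last target.

## Working session

There is one attempt and no reset: what is moved stays moved. The work goes in short steps, Python scripts to look and compute and a tool call to move; the robot and the scene stay as the last step left them, time stands still between calls to the robot, and variables do not carry over. Pictures are saved under pics/ and viewed, and the job is handed in when it is done.

Besides the shell and the picture viewer there is one more tool, called after ">>>" as a command line: name --pt "numbers of a row" for each row, then --argument value for the rest. step_arm: Moves the arm, as the interface text tells. Its arguments: {"type":"object","properties":{"motion":{"type":"array","items":{"type":"array","items":{"type":"number"}}},"squeeze":{"type":"number"}},"required":["motion"]}

```bash
mkdir -p pics; ls; cat > h.py <<'E'
import numpy as np, cv2
from plant import ctrl
def cap(n,f):
    c=ctrl.capture(n); cv2.imwrite('pics/'+f,c['color'][:,:,::-1]); np.savez(f'pics/{f}.npz',**c); return c
def cloud(c):
    v,u=np.mgrid[0:400,0:640]; z=c['range_z'].astype(float); K=c['mtx']
    p=np.stack([(u-K[0,2])/K[0,0]*z,-(v-K[1,2])/K[1,1]*z,-z],-1)
    return p@np.array(c['rotation']).T+np.array(c['position']).ravel()
E
python3 - <<'E'
from h import *
for n in('top','scene'):
    c=cap(n,n+'1.png'); print(n,c['mtx'],c['position'],c['rotation'],[k for k in c],(c['range_z']==0).mean())
s=ctrl.sense();print(s)
E
```

```text
pics
top [[473.02841056   0.         329.06849678]
 [  0.         473.02841056 207.01996223]
 [  0.           0.           1.        ]] [ 333.25829609   -9.24779416 1459.2897723 ] [ 0.09885054 -0.0855362  -1.56506391] ['color', 'range_z', 'mtx', 'position', 'rotation'] 0.00384375
scene [[497.04344807   0.         320.27092355]
 [  0.         497.04344807 205.23772565]
 [  0.           0.           1.        ]] [1222.6046204  -740.20659424 1349.67277254] [0.62964123 0.23439785 0.74215515] ['color', 'range_z', 'mtx', 'position', 'rotation'] 0.0039140625
{'time_s': 0.1, 'qpos': array([ 1.09148384e+00,  4.94140882e-01,  1.34606940e+00,  1.51015854e-05,
        1.30247510e+00, -9.55121286e-02]), 'joint_vel': array([-0.00124416, -0.00257686, -0.00130488, -0.00151444,  0.00204919,
       -0.00012413]), 'effort': array([ 1.46945436e-03, -8.80253506e+01, -3.82538795e+01,  7.08375382e-02,
        4.83166880e-02, -1.59214551e-05]), 'tcp_pos': array([233.87916606, 579.24246175, 224.38546249]), 'orientation': array([-5.99123169e-01, -3.08360491e+00,  1.63940061e-03]), 'wrist_force': array([0.34439266, 0.0619782 , 0.35902287]), 'wrist_torque': array([0.01895446, 0.01610929, 0.00153602]), 'finger_gap': 91.16829135520378}
```

View pics/top1.png

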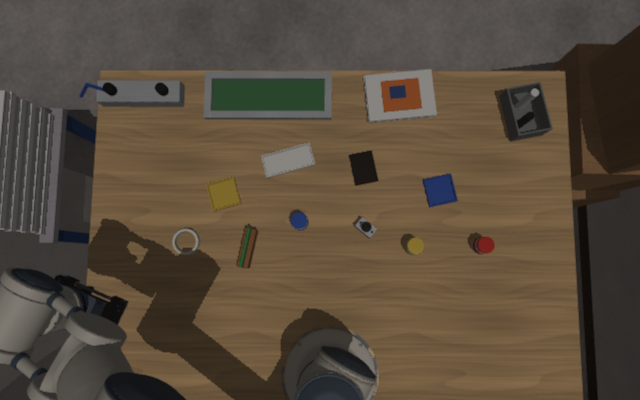

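View pics/scene1.png

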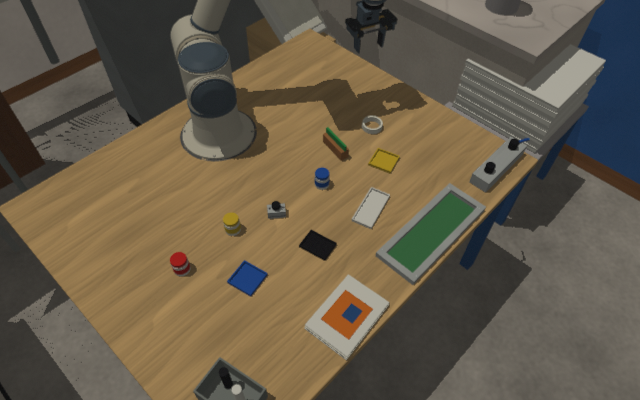

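```bash
cat >> h.py <<'E'
from scipy.spatial.transform import Rotation as Ro
def cloud(c):
    v,u=np.mgrid[0:400,0:640]; z=c['range_z'].astype(float); K=c['mtx']
    p=np.stack([(u-K[0,2])/K[0,0]*z,-(v-K[1,2])/K[1,1]*z,-z],-1)
    R,t=campose(c); return p@R.T+t
def campose(c):
    if 'T_tool_cam' in c:
        T=c['Tw']@c['T_tool_cam']; return T[:3,:3],T[:3,3]
    return Ro.from_rotvec(np.ravel(c['rotation'])).as_matrix(),np.ravel(c['position'])
def onplane(c,uv,h):
    uv=np.atleast_2d(uv).astype(float); K=c['mtx']; R,t=campose(c)
    d=np.stack([(uv[:,0]-K[0,2])/K[0,0],-(uv[:,1]-K[1,2])/K[1,1],-np.ones(len(uv))],-1)@R.T
    return (t+d*((h-t[2])/d[:,2])[:,None])[:,:2]
def tw():
    s=ctrl.sense(); T=np.eye(4); T[:3,:3]=Ro.from_rotvec(s['orientation']).as_matrix(); T[:3,3]=s['tcp_pos']; return T
def wrist(f):
    T=tw(); c=ctrl.capture('wrist'); c['Tw']=T; cv2.imwrite('pics/'+f,c['color'][:,:,::-1]); np.savez(f'pics/{f}.npz',**c); return c
E
python3 - <<'E'
from h import *
for n in('top','scene'):
    c=dict(np.load(f'pics/{n}1.png.npz')); P=cloud(c)
    z=P[...,2]; m=(z>-30)&(z<30); print(n,'table z',np.median(z[m]),np.std(z[m]), P[300,450] if n=='top' else P[300,150])
    hsv=cv2.cvtColor(c['color'],cv2.COLOR_RGB2HSV)
    if n=='top':
        H=np.where(((z>5)&(z<110)&(P[...,0]>250)&(P[...,0]<800)),255,0).astype(np.uint8)
        k,l,st,ce=cv2.connectedComponentsWithStats(H)
        for i in range(1,k):
            if st[i,4]>40:
                q=l==i; pts=np.argwhere(q)[:,::-1]
                h=np.percentile(z[q],90)
                print(st[i],ce[i].round(1),'zmax',h.round(1),'xy',np.median(P[q],0).round(1),np.median(hsv[q],0), cv2.minAreaRect(onplane(c,pts,h).astype(np.float32)))
E
```

```text
top table z -0.501776347429427 6.091119352325405 [ 222.14717002 -366.74949454  -10.88762022]
[ 615  104   25   65 1171] [629.2 136. ] zmax 92.8 xy [ 721.5 -904.3   53.7] [ 14. 131.  38.] ((707.8317260742188, -882.1900634765625), (189.65975952148438, 71.80587005615234), 5.910190582275391)
[505 108  48  34 974] [527.3 124.6] zmax 74.2 xy [ 757.4 -592.1   44.9] [19.  27.5 36. ] ((757.347900390625, -593.6519165039062), (98.4848403930664, 134.72885131835938), 11.200892448425293)
[  0 112   9  63 299] [  2.2 137.4] zmax 25.2 xy [ 729.1 1032.1   15.6] [12. 11. 70.] ((702.136962890625, 1018.6301879882812), (198.7003173828125, 25.16304588317871), 4.931161880493164)
[204 113 128   8 819] [267.9 116. ] zmax 24.6 xy [789.9 196.3  19.9] [ 16.   3. 102.] ((787.0216674804688, 197.4586181640625), (22.574657440185547, 398.0167236328125), 0.08995144814252853)
[368 113  69  10 404] [396.2 116.6] zmax 23.3 xy [ 790.6 -196.    18.2] [ 16.  13. 134.] ((792.7821655273438, -222.8749542236328), (28.286685943603516, 212.9646759033203), 5.082220554351807)
[261 143  55  35 346] [288.7 159.3] zmax 13.5 xy [661.7
[... 1783 characters left out ...]
86523438), 0.23439139127731323)
[236 228  24  41 560] [247.1 248.3] zmax 66.0 xy [375.9 245.9  43.2] [ 14. 140.  79.] ((374.1730651855469, 242.05091857910156), (44.88551712036133, 119.60246276855469), 77.93826293945312)
[472 237  23  18 329] [483.3 245.4] zmax 64.5 xy [ 387.2 -452.1   59.7] [  2. 192. 116.] ((385.7031555175781, -449.1606140136719), (49.73432159423828, 64.70403289794922), 0.21752801537513733)
[405 238  20  18 281] [414.2 246.2] zmax 64.2 xy [ 383.4 -247.8   60.4] [ 23. 164. 129.] ((381.9957580566406, -248.38233947753906), (49.779823303222656, 56.003623962402344), 0.21840575337409973)
scene table z 0.9777850041845113 7.67535500296151 [ 407.23925696 -585.51083464    0.99194941]
```

```bash
cat >> h.py <<'E'
def mask(c,box,lo,hi):
    hsv=cv2.cvtColor(c['color'],cv2.COLOR_RGB2HSV); m=cv2.inRange(hsv,lo,hi); k=np.zeros_like(m); u0,v0,u1,v1=box; k[v0:v1,u0:u1]=m[v0:v1,u0:u1]
    n,l,st,ce=cv2.connectedComponentsWithStats(k); i=1+np.argmax(st[1:,4]); return (l==i)
def rect(c,m,h):
    ct=max(cv2.findContours(m.astype(np.uint8),cv2.RETR_EXTERNAL,cv2.CHAIN_APPROX_NONE)[0],key=len)
    pts=cv2.convexHull(ct)[:,0]
    (x,y),(a,b),t=cv2.minAreaRect(onplane(c,pts,h).astype(np.float32)); 
    if a<b:a,b,t=b,a,t-90
    return round(x,1),round(y,1),round(a,1),round(b,1),round(t,1)
E
python3 - <<'E'
from h import *
T={'top':dict(ty=(200,170,245,215),tb=(415,165,465,212),ts=(255,135,320,180),tc=(343,145,383,190),py=(400,232,430,260),pb=(285,205,315,235),pr=(470,230,500,260)),
'scene':dict(ty=(365,145,405,175),tb=(225,258,272,298),ts=(345,180,395,230),tc=(295,228,340,262),py=(220,208,245,237),pb=(310,165,333,190))}
L=dict(y=((18,120,50),(35,255,255)),b=((105,110,30),(125,255,255)),s=((0,0,85),(180,45,255)),c=((0,0,0),(180,255,42)),r=((0,150,40),(8,255,255)))
for n in T:
    c=dict(np.load(f'pics/{n}1.png.npz')); P=cloud(c)
    for k,b in T[n].items():
        m=mask(c,b,*L[k[1]])
        print(n,k,m.sum(),rect(c,m,62 if k[0]=='p' else 12))
        if k[0]=='p':
            q=P[(np.abs(P[...,2]-62)<6)&m]; print('   lid depth',np.median(q,0).round(1),cv2.minEnclosingCircle(q[:,:2].astype(np.float32)),len(q))
        else:
            q=P[m]; print('   depth',q[:,2].mean().round(1))
# squeegee, clamp
c=dict(np.load('pics/top1.png.npz')); P=cloud(c);z=P[...,2]
m=mask(c,(230,220,262,272),(40,60,20),(90,255,255)); print('blade',rect(c,m,67))
q=P[(z>8)&(P[...,0]>300)&(P[...,0]<450)&(P[...,1]>190)&(P[...,1]<300)]
print('sq cloud',cv2.minAreaRect(q[:,:2].astype(np.float32)),len(q))
u=c['color']; cv2.imwrite('pics/crop.png',cv2.resize(np.hstack([u[190:280,220:330],u[190:280,340:450]])[:,:,::-1],None,fx=3.5,fy=3.5,interpolation=cv2.INTER_CUBIC))
E
```

```text
top ty 899 (545.6, 332.3, 93.6, 93.4, -73.3)
   depth 12.1
top tb 776 (558.8, -337.7, 86.5, 86.1, -77.4)
   depth 15.4
top ts 1169 (652.4, 133.3, 157.6, 73.6, -74.2)
   depth 7.9
top tc 698 (628.5, -101.0, 96.8, 70.6, 11.9)
   depth 14.4
top py 256 (385.0, -251.8, 50.2, 49.9, -89.8)
   lid depth [ 383.6 -253.    61.4] ((383.6297607421875, -252.5245361328125), 24.966737747192383) 216
top pb 202 (458.4, 92.7, 46.5, 44.0, 45.4)
   lid depth [459.   94.7  60.8] ((458.3370361328125, 93.40296173095703), 23.77591323852539) 188
top pr 230 (388.7, -457.2, 50.0, 44.0, -89.8)
   lid depth [ 387.4 -458.4   61.4] ((388.38330078125, -458.5644226074219), 24.134876251220703) 207
scene ty 927 (548.0, 338.6, 154.4, 144.5, 44.7)
   depth 12.3
scene tb 748 (560.2, -337.9, 88.9, 88.3, 12.5)
   depth 13.0
scene ts 806 (654.7, 133.8, 160.5, 72.9, -73.7)
   depth 12.8
scene tc 593 (631.1, -101.6, 98.3, 73.8, 12.2)
   depth 15.1
scene py 416 (393.6, -250.0, 101.6, 77.2, -40.9)
   lid depth [ 389.3 -250.1   62.1] ((386.8137512207031, -248.6745147705078), 26.203746795654297) 158
scene pb 132 (460.9, 92.9, 50.2, 44.9, -45.3)
   lid depth [460.8  94.1  62.3] ((458.83074951171875, 95.91035461425781), 26.378557205200195) 121
blade (378.6, 250.6, 115.1, 10.7, -11.6)
sq cloud ((377.06744384765625, 250.7552490234375), (38.06359100341797, 119.52529907226562), 78.42797088623047) 544
```

View pics/crop.png

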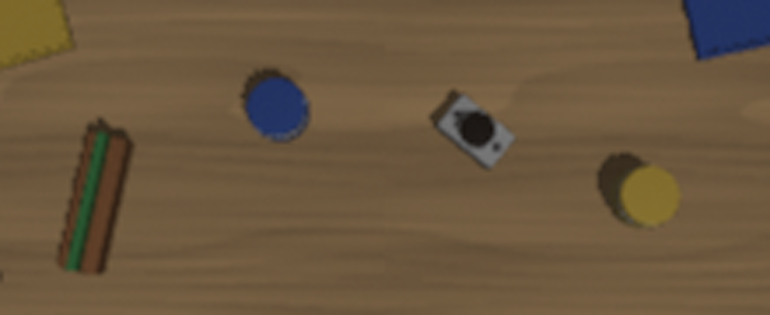

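```bash
cat >> h.py <<'E'
def go(x,y,z,jaw):
    "jaw: world deg of tool y"
    s=ctrl.sense(); R=Ro.from_rotvec(s['orientation']).as_matrix(); d=R.T@(np.array([x,y,z])-s['tcp_pos'])
    cur=np.degrees(np.arctan2(R[1,1],R[0,1])); t=-(jaw-cur); t=(t+90)%180-90
    print('t',s['time_s'],'pos',s['tcp_pos'].round(1),'jaw',cur.round(1),'gap',round(s['finger_gap'],1),'F',s['wrist_force'].round(1),'tilt',R[:,2].round(3))
    print('move',d.round(1),'turn',t.round(1),'alt',(t+180 if t<0 else t-180).__round__(1),'q6',s['qpos'][5].round(2))
E
python3 -c "
from h import *
go(378,250.6,200,78.4)"
```

```text
t 0.1 pos [233.9 579.2 224.4] jaw 68.0 gap 91.2 F [0.3 0.1 0.4] tilt [-0.001 -0.001 -1.   ]
move [-256.7 -250.7   24.6] turn -10.4 alt 169.6 q6 -0.1
```

>>> step_arm --pt "-256.7 -250.7 24.6 -10.4 1" --pt "-256.7 -250.7 24.6 -10.4 1" --pt "-256.7 -250.7 24.6 -10.4 1" --pt "-256.7 -250.7 24.6 -10.4 1" --pt "-256.7 -250.7 24.6 -10.4 1" --pt "-256.7 -250.7 24.6 -10.4 1" --pt "-256.7 -250.7 24.6 -10.4 1" --pt "-256.7 -250.7 24.6 -10.4 1" --pt "-256.7 -250.7 24.6 -10.4 1" --pt "-256.7 -250.7 24.6 -10.4 1" --pt "-256.7 -250.7 24.6 -10.4 1" --pt "-256.7 -250.7 24.6 -10.4 1" --pt "-256.7 -250.7 24.6 -10.4 1"

```text
time_s: 1.18
tcp_pos: [377.7, 251.5, 200.1]
orientation: [-0.316, -3.125, 0.001]
wrist_force: [-0.4, 1.3, -0.0]
finger_gap: 90.9
```

```bash
python3 -c "
from h import *
c=wrist('w1.png'); print(c['T_tool_cam'].round(3))
P=cloud(c); z=P[...,2]; print('table',np.median(z[(z>-20)&(z<6)]))
q=P[(z>8)&(z<80)]; print(np.median(q,0)); r=cv2.minAreaRect(q[:,:2].astype(np.float32)); print(r,len(q))
go(378,250.6,28,78.4)"
```

```text
[[ 1.00000e-03  9.71000e-01  2.38000e-01  6.71880e+01]
 [ 1.00000e+00 -1.00000e-03  0.00000e+00 -1.33000e-01]
 [ 1.00000e-03  2.38000e-01 -9.71000e-01 -1.59847e+02]
 [ 0.00000e+00  0.00000e+00  0.00000e+00  1.00000e+00]]
table 0.020138701909445444
[378.57270006 262.9049754   42.77736689]
((264.507568359375, 231.10084533691406), (540.6557006835938, 252.3638916015625), 37.815399169921875) 6607
t 1.2333 pos [377.6 251.5 200. ] jaw 78.5 gap 91.5 F [ 0.   0.4 -0.7] tilt [-0.001 -0.001 -1.   ]
move [ -0.6  -0.7 172. ] turn 0.1 alt -179.9 q6 -0.91
```

View pics/w1.png

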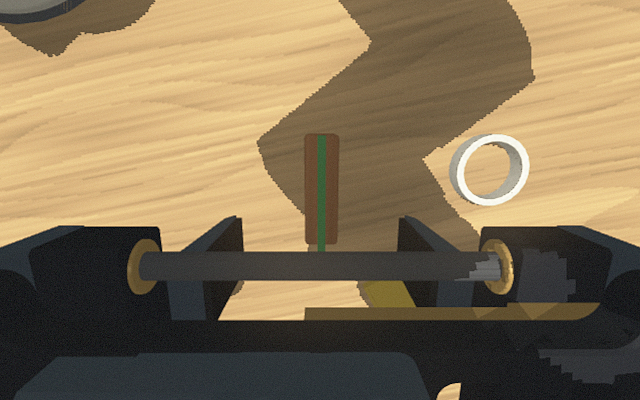

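>>> step_arm --pt "-0.5 -0.7 42 0 1" --pt "-0.5 -0.7 84 0 1" --pt "-0.5 -0.7 125 0 1" --pt "-0.5 -0.7 150 0 1" --pt "-0.5 -0.7 165 0 1" --pt "-0.5 -0.7 171 0 1" --pt "-0.5 -0.7 171 0 1" --pt "-0.5 -0.7 171 0 0.2" --pt "-0.5 -0.7 171 0 0.2" --pt "-0.5 -0.7 171 0 0.2" --pt "-0.5 -0.7 171 0 0.2" --pt "-0.5 -0.7 171 0 0.2" --pt "-0.5 -0.7 171 0 0.2" --pt "-0.5 -0.7 171 0 0.2" --squeeze 25

```text
time_s: 2.4
tcp_pos: [378.0, 250.6, 29.3]
orientation: [-0.315, -3.126, 0.001]
wrist_force: [0.4, -0.1, 0.4]
finger_gap: 47.6
```

```bash
python3 -c "
from h import *
go(378,250.6,100,78.4);go(653.5,133.5,100,16)"
```

```text
t 2.4 pos [378.  250.6  29.3] jaw 78.5 gap 47.6 F [ 0.4 -0.1  0.4] tilt [-0.    -0.001 -1.   ]
move [  0.   -0.1 -70.7] turn 0.1 alt -179.9 q6 -0.92
t 2.4 pos [378.  250.6  29.3] jaw 78.5 gap 47.6 F [ 0.4 -0.1  0.4] tilt [-0.    -0.001 -1.   ]
move [-293.3  -59.8  -70.7] turn 62.5 alt -117.5 q6 -0.92
```

>>> step_arm --pt "0 0 0 0 0.2" --pt "0 0 0 0 0.2" --pt "0 0 0 0 0.2" --pt "0 0 0 0 0.2" --pt "0 0 0 0 0.2" --pt "0 0 0 0 0.2" --pt "0 0 -10 0 0.2" --pt "0 0 -30 0 0.2" --pt "0 0 -50 0 0.2" --pt "0 0 -70 0 0.2" --pt "0 0 -70 0 0.2"

```text
time_s: 3.32
tcp_pos: [379.1, 251.2, 101.8]
orientation: [0.315, 3.123, 0.002]
wrist_force: [1.4, 0.1, -2.1]
finger_gap: 36.0
```

```bash
python3 -c "
from h import *
go(653.5,133.5,100,16)
c=cap('scene','s2.png')"
```

```text
t 3.3167 pos [379.1 251.2 101.8] jaw 78.5 gap 36.0 F [ 1.4  0.1 -2.1] tilt [ 0.003  0.001 -1.   ]
move [-292.4  -60.6    2.5] turn 62.5 alt -117.5 q6 -0.92
```

View pics/s2.png

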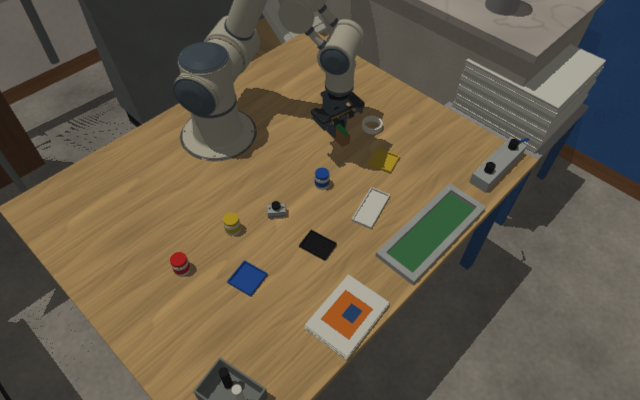

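>>> step_arm --pt "-10 -2 0 2 0.2" --pt "-35 -7 0 7 0.2" --pt "-65 -13 0 13 0.2" --pt "-95 -19 0 20 0.2" --pt "-125 -25 0 27 0.2" --pt "-155 -32 0 34 0.2" --pt "-185 -38 0 41 0.2" --pt "-215 -45 1 48 0.2" --pt "-245 -51 1 55 0.2" --pt "-270 -56 2 60 0.2" --pt "-285 -59 2 62 0.2" --pt "-292.4 -60.6 2 62.5 0.2" --pt "-292.4 -60.6 2 62.5 0.2" --pt "-292.4 -60.6 2 62.5 0.2" --pt "-292.4 -60.6 2 62.5 0.2"

```text
time_s: 4.62
tcp_pos: [651.9, 133.7, 98.4]
orientation: [1.889, 2.51, 0.001]
wrist_force: [-0.3, -0.1, -1.7]
finger_gap: 36.0
```

```bash
python3 -c "
from h import *
go(653.5,133.5,34,16)
c=wrist('w2.png');cap('scene','s3.png')"
```

```text
t 4.6167 pos [651.9 133.7  98.4] jaw 16.1 gap 36.0 F [-0.3 -0.1 -1.7] tilt [ 0.001  0.    -1.   ]
move [-0.6  1.5 64.4] turn 0.1 alt -179.9 q6 -0.17
```

View pics/w2.png

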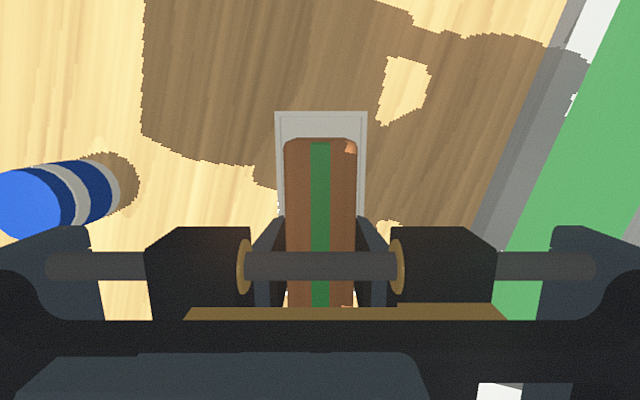

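```bash
python3 -c "
from h import *
c=dict(np.load('pics/w2.png.npz')); T=c['Tw']
for uv,h in (((321,111.5),12),((275.5,114),12),((367.5,114),12),((320,138.5),113)):
    p=onplane(c,uv,h)[0]; print(uv,p.round(1),(T[:3,:3].T@(np.r_[p,h]-T[:3,3])).round(1))
"
```

```text
(321, 111.5) [630.3 209.6] [78.9  0.2 86.4]
(275.5, 114) [597.  198.1] [ 77.1 -35.   86.4]
(367.5, 114) [665.4 217.8] [77.1 36.2 86.4]
(320, 138.5) [634.2 193. ] [ 61.9  -0.5 -14.6]
```

>>> step_arm --pt "-1.5 0.6 10 0 0.2" --pt "-1.5 0.6 25 0 0.2" --pt "-1.5 0.6 40 0 0.2" --pt "-1.5 0.6 52 0 0.2" --pt "-1.5 0.6 59 0 0.2" --pt "-1.5 0.6 62 0 0.2" --pt "-1.5 0.6 64 0 0.2" --pt "-1.5 0.6 64.8 0 0.2" --pt "-1.5 0.6 64.8 0 0.2" --pt "-1.5 0.6 64.8 0 0.2"

```text
time_s: 5.55
tcp_pos: [653.6, 132.6, 34.7]
orientation: [1.888, 2.509, 0.003]
wrist_force: [-0.3, 0.1, -1.3]
finger_gap: 36.4
```

```bash
python3 -c "
from h import *
go(653.5,133.5,33.3,16)"
```

```text
t 5.55 pos [653.6 132.6  34.7] jaw 16.1 gap 36.4 F [-0.3  0.1 -1.3] tilt [ 0.002  0.001 -1.   ]
move [0.9 0.2 1.4] turn 0.1 alt -179.9 q6 -0.17
```

>>> step_arm --pt "0 0 0.7 0 0.2" --pt "0 0 1.2 0 0.2" --pt "0 0 1.2 0 0.2" --pt "0 0 1.2 0 0.45" --pt "0 0 1.2 0 0.7" --pt "0 0 1.2 0 0.7" --pt "0 0 1.2 0 0.7" --pt "0 0 1.2 0 0.7" --pt "0 0 1.2 0 0.7" --pt "0 0 1.2 0 0.7" --pt "0 0 -5 0 0.7" --pt "0 0 -30 0 0.7" --pt "0 0 -70 0 1" --pt "0 0 -110 0 1" --pt "0 0 -150 0 1" --pt "0 0 -170 0 1" --pt "0 0 -170 0 1"

```text
time_s: 6.97
tcp_pos: [655.6, 132.9, 211.0]
orientation: [1.884, 2.504, 0.013]
wrist_force: [0.6, -0.4, 0.7]
finger_gap: 90.7
```

```bash
python3 -c "
from h import *
go(459,94,200,66)
c=wrist('w3.png')"
```

```text
t 6.9667 pos [655.6 132.9 211. ] jaw 16.1 gap 90.7 F [ 0.6 -0.4  0.7] tilt [ 0.011  0.002 -1.   ]
move [  17.1 -199.8    8.8] turn -49.9 alt 130.1 q6 -0.17
```

View pics/w3.png

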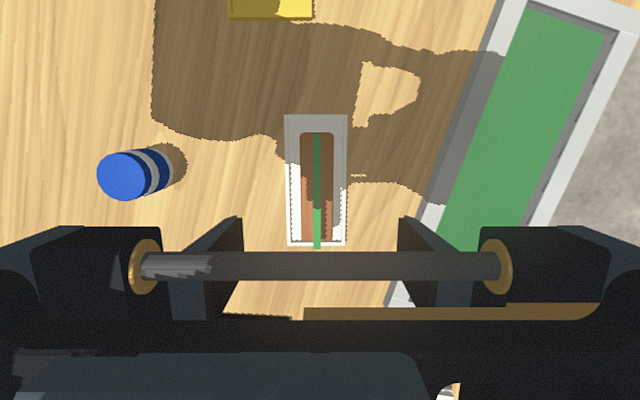

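```bash
python3 -c "
from h import *
c=dict(np.load('pics/w3.png.npz')); P=cloud(c); z=P[...,2]
m=mask(c,(90,140,155,210),(100,140,60),(125,255,255))&(abs(z-62)<5); print(m.sum(),cv2.minEnclosingCircle(P[m][:,:2].astype(np.float32)),P[m].mean(0))
go(459,94,120,16)"
```

```text
1882 ((458.21551513671875, 94.44839477539062), 24.641592025756836) [458.87824404  95.44259216  61.96561202]
t 7.0167 pos [654.5 132.7 208.1] jaw 16.1 gap 91.1 F [-1.2  0.5  0.4] tilt [ 0.008  0.001 -1.   ]
move [  17.  -199.2   86.5] turn 0.1 alt -179.9 q6 -0.17
```

```bash
python3 -c "
from h import *
for i in range(3): ctrl.capture('wrist')
go(458.7,94.5,120,16)"
```

```text
t 7.1667 pos [652.5 132.4 203.7] jaw 16.1 gap 91.7 F [-0.3 -0.3 -0.6] tilt [ 0.001  0.    -1.   ]
move [  17.1 -196.8   83.6] turn 0.1 alt -179.9 q6 -0.17
```

>>> step_arm --pt "3 -30 10 0 1" --pt "6 -70 20 0 1" --pt "10 -110 40 0 1" --pt "14 -150 60 0 1" --pt "16 -180 80 0 1" --pt "17 -193 83 0 1" --pt "17.1 -196.8 84 0 1" --pt "17.1 -196.8 84 0 1" --pt "17.1 -196.8 84 0 1" --pt "17.1 -196.8 84 0 1"

```text
time_s: 8.0
tcp_pos: [460.5, 94.6, 119.9]
orientation: [1.888, 2.509, 0.003]
wrist_force: [-0.0, -0.3, 0.0]
finger_gap: 91.1
```

```bash
python3 -c "
from h import *
go(458.7,94.5,29,16)"
```

```text
t 8.0 pos [460.5  94.6 119.9] jaw 16.1 gap 91.1 F [-0.  -0.3  0. ] tilt [ 0.002  0.001 -1.   ]
move [ 0.4 -2.  90.9] turn 0.1 alt -179.9 q6 -0.21
```

>>> step_arm --pt "0.4 -1.5 25 0 1" --pt "0.4 -1.5 55 0 1" --pt "0.4 -1.5 80 0 1" --pt "0.4 -1.5 90 0 1" --pt "0.4 -1.5 91 0 1" --pt "0.4 -1.5 91 0 0.4" --pt "0.4 -1.5 91 0 0.4" --pt "0.4 -1.5 91 0 0.4" --pt "0.4 -1.5 91 0 0.4" --pt "0.4 -1.5 91 0 0.4" --pt "0.4 -1.5 91 0 0.4" --pt "0.4 -1.5 91 0 0.4" --pt "0.4 -1.5 91 0 0.4" --pt "0.4 -1.5 91 0 0.4" --pt "0.4 -1.5 91 0 0.4" --squeeze 20

```text
time_s: 9.25
tcp_pos: [459.3, 94.7, 29.2]
orientation: [1.888, 2.509, 0.003]
wrist_force: [-1.0, 0.3, 8.3]
finger_gap: 51.4
```

```bash
python3 -c "
from h import *
go(559.5,-338,100,16)"
```

```text
t 9.25 pos [459.3  94.7  29.2] jaw 16.1 gap 51.4 F [-1.   0.3  8.3] tilt [ 0.003  0.001 -1.   ]
move [-443.5  -23.2  -70.7] turn 0.1 alt -179.9 q6 -0.21
```

>>> step_arm --pt "0 0 -10 0 0.4" --pt "0 0 -35 0 0.4" --pt "-10 -1 -65 0 0.4" --pt "-35 -2 -90 0 0.4" --pt "-65 -3 -98 0 0.4" --pt "-100 -5 -100 0 0.4" --pt "-135 -7 -100 0 0.4" --pt "-170 -9 -100 0 0.4" --pt "-205 -11 -100 0 0.4" --pt "-240 -13 -100 0 0.4" --pt "-275 -15 -100 0 0.4" --pt "-310 -16 -100 0 0.4" --pt "-345 -18 -100 0 0.4" --pt "-380 -20 -100 0 0.4" --pt "-410 -22 -95 0 0.4" --pt "-430 -23 -90 0 0.4" --pt "-440 -23 -85 0 0.4" --pt "-443.5 -23.2 -80 0 0.4" --pt "-443.5 -23.2 -75 0 0.4" --pt "-443.5 -23.2 -75 0 0.4"

```text
time_s: 10.92
tcp_pos: [558.6, -336.4, 103.0]
orientation: [-1.888, -2.51, -0.004]
wrist_force: [-0.6, 1.2, -2.0]
finger_gap: 51.2
```

```bash
python3 -c "
from h import *
c=wrist('w4.png');cap('scene','s4.png')
go(559.5,-338,33.5,16)"
```

```text
t 11.0167 pos [ 559.2 -336.5  104.1] jaw 16.1 gap 51.2 F [ 0.   0.  -1.4] tilt [ 0.002  0.001 -1.   ]
move [-1.5 -0.3 70.6] turn 0.1 alt -179.9 q6 -0.92
```

View pics/w4.png

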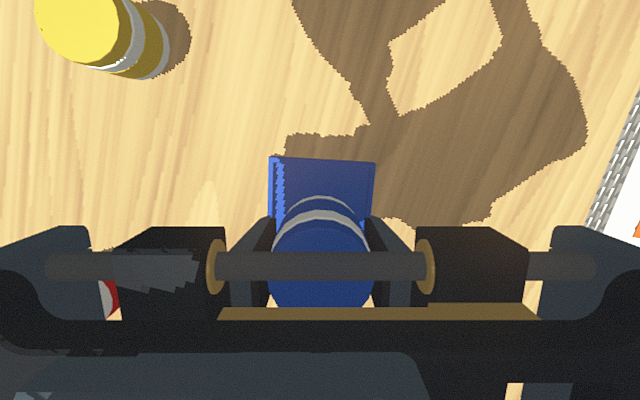

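View pics/s4.png

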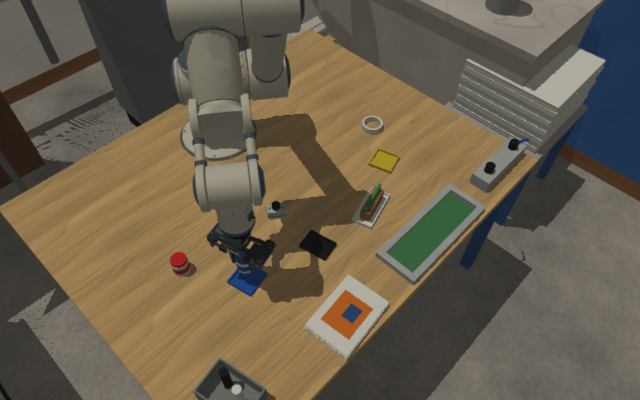

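```bash
python3 -c "
from h import *
c=dict(np.load('pics/w4.png.npz')); T=c['Tw']
for uv,h in (((270,156.5),12),((376,163),12)):
    p=onplane(c,uv,h)[0]; print(uv,p.round(1),(T[:3,:3].T@(np.r_[p,h]-T[:3,3])).round(1))
"
```

```text
(270, 156.5) [ 506.9 -305.4] [ 44.  -41.3  91. ]
(376, 163) [ 591.5 -286.4] [38.7 45.3 91.1]
```

>>> step_arm --pt "-1 -0.4 10 0 0.4" --pt "-2 -0.4 28 0 0.4" --pt "-2 -0.4 46 0 0.4" --pt "-2 -0.4 58 0 0.4" --pt "-2 -0.4 65 0 0.4" --pt "-2 -0.4 68 0 0.4" --pt "-2 -0.4 70 0 0.4" --pt "-2 -0.4 70.7 0 0.4" --pt "-2 -0.4 70.7 0 0.4" --pt "-2 -0.4 70.7 0 0.4" --pt "-2 -0.4 70.7 0 0.4"

```text
time_s: 11.93
tcp_pos: [559.8, -338.7, 34.0]
orientation: [1.887, 2.51, 0.004]
wrist_force: [0.0, -0.4, -0.6]
finger_gap: 51.6
```

```bash
python3 -c "
from h import *
go(559.5,-338,33.2,16)"
```

```text
t 11.9333 pos [ 559.8 -338.7   34. ] jaw 16.1 gap 51.6 F [ 0.  -0.4 -0.6] tilt [ 0.003  0.001 -1.   ]
move [ 0.7 -0.1  0.8] turn 0.1 alt -179.9 q6 -0.92
```

>>> step_arm --pt "0 0 0.6 0 0.4" --pt "0 0 0.6 0 0.4" --pt "0 0 0.6 0 0.6" --pt "0 0 0.6 0 0.85" --pt "0 0 0.6 0 0.85" --pt "0 0 0.6 0 0.85" --pt "0 0 0.6 0 0.85" --pt "0 0 0.6 0 0.85" --pt "0 0 0.6 0 0.85" --pt "0 0 -4 0 0.85" --pt "0 0 -15 0 0.85" --pt "0 0 -45 0 0.85" --pt "0 0 -85 0 1" --pt "0 0 -120 0 1" --pt "0 0 -140 0 1" --pt "0 0 -140 0 1"

```text
time_s: 13.27
tcp_pos: [561.4, -340.2, 180.4]
orientation: [1.882, 2.503, 0.004]
wrist_force: [0.7, -0.2, 0.4]
finger_gap: 91.2
```

```bash
python3 -c "
from h import *
c=wrist('w5.png')
for i in range(3): ctrl.capture('wrist')
P=cloud(c); z=P[...,2]
m=mask(c,(0,0,300,300),(20,120,60),(35,255,255))&(abs(z-62)<5); print(m.sum(),cv2.minEnclosingCircle(P[m][:,:2].astype(np.float32)),P[m].mean(0))
go(384.5,-252,120,16)"
```

```text
3200 ((384.29583740234375, -251.70074462890625), 25.156700134277344) [ 384.91433827 -251.23577591   61.94403647]
t 13.4667 pos [ 558.9 -338.4  173.4] jaw 16.1 gap 91.5 F [-0.2 -0.1 -1.2] tilt [ 0.002  0.002 -1.   ]
move [ 131.4 -143.7   53.3] turn 0.1 alt -179.9 q6 -0.92
```

View pics/w5.png

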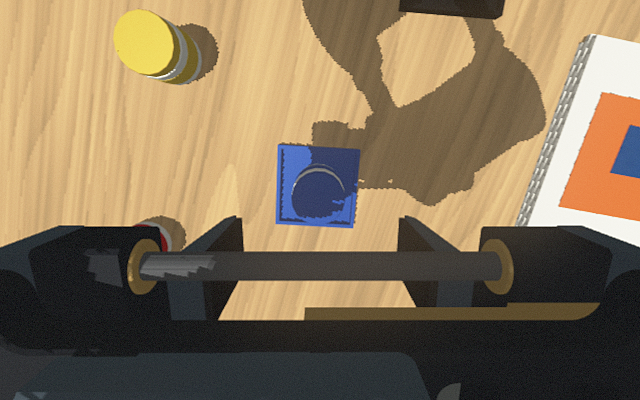

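>>> step_arm --pt "20 -22 5 0 1" --pt "48 -52 15 0 1" --pt "75 -82 25 0 1" --pt "103 -112 40 0 1" --pt "122 -133 50 0 1" --pt "130 -142 53 0 1" --pt "131.4 -143.7 53 0 1" --pt "131.4 -143.7 53 0 1" --pt "131.4 -143.7 53 0 1" --pt "131.4 -143.7 53 0 1"

```text
time_s: 14.3
tcp_pos: [385.6, -252.8, 120.3]
orientation: [1.887, 2.51, 0.003]
wrist_force: [0.6, 0.4, 0.1]
finger_gap: 91.3
```

```bash
python3 -c "
from h import *
ctrl.capture('wrist')
go(384.4,-251.8,29,16)"
```

```text
t 14.35 pos [ 385.5 -252.7  120.3] jaw 16.1 gap 91.3 F [ 0.4  0.7 -0.1] tilt [ 0.002  0.001 -1.   ]
move [ 1.1 -1.  91.3] turn 0.1 alt -179.9 q6 -1.0
```

>>> step_arm --pt "1.1 -1 25 0 1" --pt "1.1 -1 55 0 1" --pt "1.1 -1 80 0 1" --pt "1.1 -1 90 0 1" --pt "1.1 -1 91.3 0 1" --pt "1.1 -1 91.3 0 0.4" --pt "1.1 -1 91.3 0 0.4" --pt "1.1 -1 91.3 0 0.4" --pt "1.1 -1 91.3 0 0.4" --pt "1.1 -1 91.3 0 0.4" --pt "1.1 -1 91.3 0 0.4" --pt "1.1 -1 91.3 0 0.4" --pt "1.1 -1 91.3 0 0.4" --pt "1.1 -1 91.3 0 0.4" --pt "1.1 -1 91.3 0 0.4" --squeeze 20

```text
time_s: 15.6
tcp_pos: [384.7, -252.0, 29.4]
orientation: [1.886, 2.509, 0.003]
wrist_force: [-0.6, 0.9, 8.4]
finger_gap: 51.7
```

```bash
python3 -c "
from h import *
go(384.4,-251.8,140,16)
go(546,333,105,16)"
```

```text
t 15.6 pos [ 384.7 -252.    29.4] jaw 16.1 gap 51.7 F [-0.6  0.9  8.4] tilt [ 0.003  0.    -1.   ]
move [ 2.000e-01  1.000e-01 -1.106e+02] turn 0.1 alt -179.9 q6 -1.0
t 15.6 pos [ 384.7 -252.    29.4] jaw 16.1 gap 51.7 F [-0.6  0.9  8.4] tilt [ 0.003  0.    -1.   ]
move [517.1 317.8 -74.8] turn 0.1 alt -179.9 q6 -1.0
```

>>> step_arm --pt "0 0 -10 0 0.4" --pt "0 0 -35 0 0.4" --pt "0 0 -65 0 0.4" --pt "0 0 -90 0 0.4" --pt "0 0 -105 0 0.4" --pt "0 0 -110 0 0.4" --pt "0 0 -110 0 0.4" --pt "0 0 -110 0 0.4"

```text
time_s: 16.27
tcp_pos: [384.1, -251.9, 138.8]
orientation: [1.887, 2.51, 0.003]
wrist_force: [-0.2, -0.1, -2.5]
finger_gap: 51.8
```

```bash
python3 -c "
from h import *
go(546,333,105,16)"
```

```text
t 16.2667 pos [ 384.1 -251.9  138.8] jaw 16.1 gap 51.8 F [-0.2 -0.1 -2.5] tilt [ 0.003  0.001 -1.   ]
move [516.8 317.9  34.7] turn 0.1 alt -179.9 q6 -1.0
```

>>> step_arm --pt "10 6 0 0 0.4" --pt "32 20 0 0 0.4" --pt "62 38 0 0 0.4" --pt "94 58 0 0 0.4" --pt "126 77 0 0 0.4" --pt "158 97 0 0 0.4" --pt "190 117 0 0 0.4" --pt "222 137 0 0 0.4" --pt "254 156 0 0 0.4" --pt "286 176 0 0 0.4" --pt "318 196 0 0 0.4" --pt "350 215 0 0 0.4" --pt "382 235 2 0 0.4" --pt "414 255 5 0 0.4" --pt "446 274 10 0 0.4" --pt "476 293 18 0 0.4" --pt "498 306 26 0 0.4" --pt "512 315 32 0 0.4" --pt "516.8 317.9 34 0 0.4" --pt "516.8 317.9 34 0 0.4"

```text
time_s: 17.93
tcp_pos: [544.7, 334.0, 103.5]
orientation: [1.886, 2.512, -0.001]
wrist_force: [-1.2, -1.3, -1.7]
finger_gap: 51.6
```

```bash
python3 -c "
from h import *
for i in range(3): ctrl.capture('top')
c=wrist('w6.png')
go(546,333,33.4,16)"
```

```text
t 18.1333 pos [545.7 331.9 105.7] jaw 16.1 gap 51.5 F [ 0.4 -1.1 -1.5] tilt [ 0.002  0.    -1.   ]
move [ 0.9  0.5 72.3] turn 0.1 alt -179.9 q6 0.17
```

View pics/w6.png

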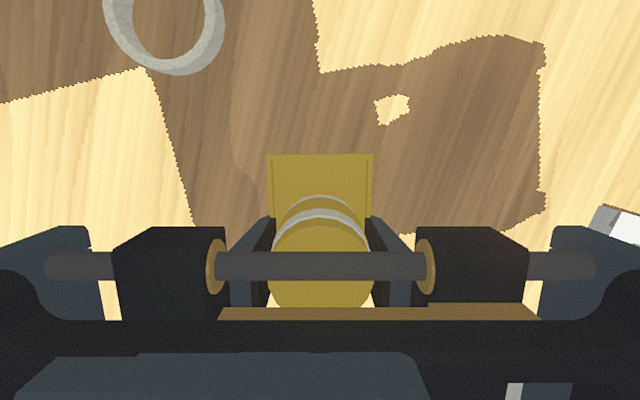

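>>> step_arm --pt "0.9 0.2 10 0 0.4" --pt "0.9 0.2 28 0 0.4" --pt "0.9 0.2 46 0 0.4" --pt "0.9 0.2 59 0 0.4" --pt "0.9 0.2 66 0 0.4" --pt "0.9 0.2 70 0 0.4" --pt "0.9 0.2 71.6 0 0.4" --pt "0.9 0.2 72.3 0 0.4" --pt "0.9 0.2 72.3 0 0.4" --pt "0.9 0.2 72.3 0 0.4" --pt "0.9 0.2 72.3 0 0.4"

```text
time_s: 19.05
tcp_pos: [546.0, 333.0, 34.0]
orientation: [1.888, 2.509, 0.004]
wrist_force: [0.8, -0.0, -1.4]
finger_gap: 52.0
```

```bash
python3 -c "
from h import *
go(546,333,33.4,16)"
```

```text
t 19.05 pos [546. 333.  34.] jaw 16.1 gap 52.0 F [ 0.8 -0.  -1.4] tilt [ 0.003  0.001 -1.   ]
move [-0.  -0.   0.6] turn 0.1 alt -179.9 q6 0.17
```

>>> step_arm --pt "0 0 0.5 0 0.4" --pt "0 0 0.5 0 0.4" --pt "0 0 0.5 0 0.6" --pt "0 0 0.5 0 0.85" --pt "0 0 0.5 0 0.85" --pt "0 0 0.5 0 0.85" --pt "0 0 0.5 0 0.85" --pt "0 0 0.5 0 0.85" --pt "0 0 0.5 0 0.85" --pt "0 0 -4 0 0.85" --pt "0 0 -15 0 0.85" --pt "0 0 -45 0 0.85" --pt "0 0 -85 0 1" --pt "0 0 -120 0 1" --pt "0 0 -140 0 1" --pt "0 0 -140 0 1"

```text
time_s: 20.38
tcp_pos: [547.7, 334.0, 180.2]
orientation: [1.885, 2.506, 0.016]
wrist_force: [-0.6, 0.5, 1.2]
finger_gap: 91.2
```

```bash
python3 -c "
from h import *
c=wrist('w7.png')
for i in range(3): ctrl.capture('top')
c=cap('top','t7.png'); P=cloud(c);z=P[...,2]
for lo in(8,):
    q=(z>lo)&(P[...,0]>400)&(P[...,0]<480)&(P[...,1]<-60)&(P[...,1]>-150); q=P[q]; print(cv2.minAreaRect(q[:,:2].astype(np.float32)))
q=(z>45)&(P[...,0]>400)&(P[...,0]<480)&(P[...,1]<-60)&(P[...,1]>-150); print('knob',P[q].mean(0),q.sum())
go(438,-108,180,-39.5)"
```

```text
((433.7720031738281, -107.37918090820312), (66.67375946044922, 69.35710906982422), 77.18807983398438)
knob [ 439.6903478  -108.664185     52.61021385] 78
t 20.6333 pos [545.  332.6 173. ] jaw 16.1 gap 91.5 F [-0.  -0.2 -1.1] tilt [ 0.001  0.    -1.   ]
move [-393.7 -224.8   -7.1] turn 55.6 alt -124.4 q6 0.17
```

View pics/w7.png

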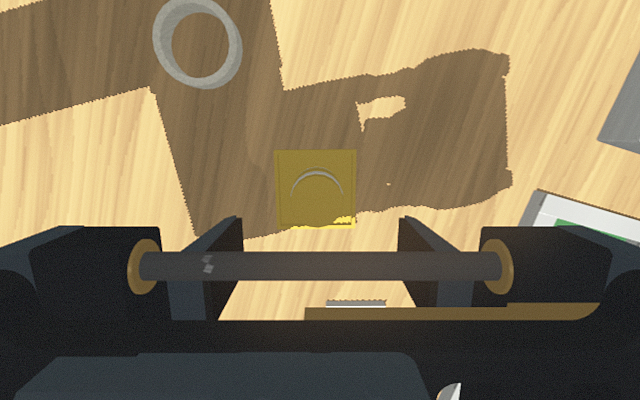

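View pics/t7.png

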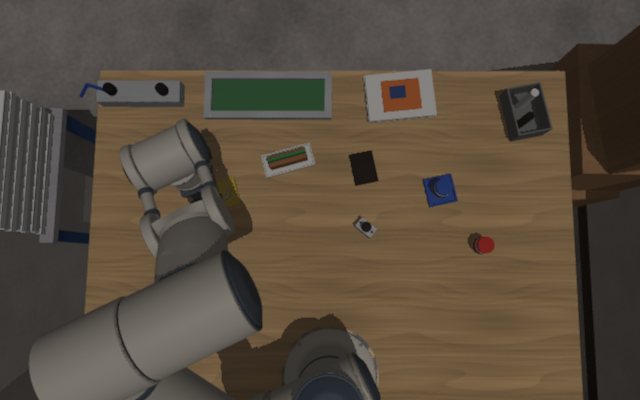

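```bash
python3 -c "
from h import *
go(393,-162,180,-39.5)"
```

```text
t 20.6333 pos [545.  332.6 173. ] jaw 16.1 gap 91.5 F [-0.  -0.2 -1.1] tilt [ 0.001  0.    -1.   ]
move [-433.1 -283.    -7.2] turn 55.6 alt -124.4 q6 0.17
```

>>> step_arm --pt "-30 -20 -7 3 1" --pt "-62 -40 -7 7 1" --pt "-94 -61 -7 11 1" --pt "-126 -82 -7 16 1" --pt "-158 -103 -7 20 1" --pt "-190 -124 -7 24 1" --pt "-222 -145 -7 28 1" --pt "-254 -166 -7 33 1" --pt "-286 -187 -7 37 1" --pt "-318 -208 -7 41 1" --pt "-350 -229 -7 45 1" --pt "-382 -250 -7 50 1" --pt "-408 -267 -7 53 1" --pt "-425 -278 -7 55 1" --pt "-433 -283 -7 55.6 1" --pt "-433 -283 -7 55.6 1" --pt "-433 -283 -7 55.6 1"

```text
time_s: 22.05
tcp_pos: [392.8, -161.4, 179.4]
orientation: [-2.841, -1.34, -0.001]
wrist_force: [0.3, -0.1, -0.5]
finger_gap: 91.0
```

```bash
python3 -c "
from h import *
for i in range(2): ctrl.capture('top')
c=wrist('w8.png'); P=cloud(c);z=P[...,2]
q=(z>28)&(z<60)&(np.hypot(P[...,0]-438,P[...,1]+108)<50); b=P[q&(z<38)];print(q.sum(),cv2.minAreaRect(b[:,:2].astype(np.float32)));k=P[q&(z>51)];print('knob',k.mean(0),cv2.minEnclosingCircle(k[:,:2].astype(np.float32)))
go(438.5,-108,120,-39.5)"
```

```text
2339 ((440.05523681640625, -106.61505126953125), (59.48345947265625, 35.69082260131836), 50.242095947265625)
knob [ 439.85713737 -106.92632301   53.87598832] ((439.8253173828125, -107.01786041259766), 14.88553524017334)
t 22.2 pos [ 393.2 -160.7  179.7] jaw -39.4 gap 91.5 F [-0.3  0.1  0.5] tilt [ 0.001  0.    -1.   ]
move [69.5  1.5 59.7] turn 0.1 alt -179.9 q6 0.16
```

View pics/w8.png

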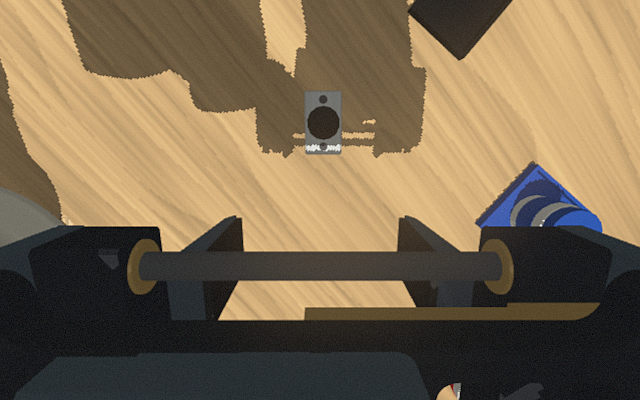

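```bash
python3 -c "
from h import *
go(440,-106.8,24,-39.8)"
```

```text
t 22.2 pos [ 393.2 -160.7  179.7] jaw -39.4 gap 91.5 F [-0.3  0.1  0.5] tilt [ 0.001  0.    -1.   ]
move [ 71.3   1.9 155.8] turn 0.4 alt -179.6 q6 0.16
```

>>> step_arm --pt "15 0 5 0.4 1" --pt "40 1 20 0.4 1" --pt "62 2 45 0.4 1" --pt "71.3 1.9 75 0.4 1" --pt "71.3 1.9 105 0.4 1" --pt "71.3 1.9 135 0.4 1" --pt "71.3 1.9 152 0.4 1" --pt "71.3 1.9 155.5 0.4 1" --pt "71.3 1.9 155.5 0.4 1" --pt "71.3 1.9 155.5 0.4 0.5" --pt "71.3 1.9 155.5 0.4 0.2" --pt "71.3 1.9 155.5 0.4 0.2" --pt "71.3 1.9 155.5 0.4 0.2" --pt "71.3 1.9 155.5 0.4 0.2" --pt "71.3 1.9 155.5 0.4 0.2" --pt "71.3 1.9 155.5 0.4 0.2" --pt "71.3 1.9 155.5 0.4 0.2" --pt "71.3 1.9 155.5 0.4 0.2" --pt "71.3 1.9 155.5 0.4 0.2" --pt "71.3 1.9 155.5 0.4 0.2" --squeeze 30

```text
time_s: 23.87
tcp_pos: [440.1, -106.8, 24.3]
orientation: [2.845, 1.333, 0.002]
wrist_force: [-0.2, -0.3, 2.9]
finger_gap: 35.9
```

>>> step_arm --pt "0 0 0 0 0.2" --pt "0 0 0 0 0.2" --pt "0 0 0 0 0.2" --pt "0 0 0 0 0.2"

```text
time_s: 24.2
tcp_pos: [440.1, -106.8, 24.3]
orientation: [2.845, 1.333, 0.002]
wrist_force: [-1.0, 0.0, 2.1]
finger_gap: 35.6
```

```bash
python3 -c "
from h import *
go(630,-101.3,90,-78)"
```

```text
t 24.2 pos [ 440.1 -106.8   24.3] jaw -39.8 gap 35.6 F [-1.   0.   2.1] tilt [ 0.001  0.    -1.   ]
move [125.9 142.4 -65.5] turn 38.2 alt -141.8 q6 0.32
```

>>> step_arm --pt "0 0 -8 0 0.2" --pt "0 0 -28 0 0.2" --pt "0 0 -50 0 0.2" --pt "8 9 -64 3 0.2" --pt "24 27 -70 8 0.2" --pt "46 52 -70 14 0.2" --pt "68 77 -70 20 0.2" --pt "90 102 -70 27 0.2" --pt "109 123 -69 33 0.2" --pt "120 136 -67 37 0.2" --pt "125.9 142.4 -66 38.2 0.2" --pt "125.9 142.4 -66 38.2 0.2" --pt "125.9 142.4 -66 38.2 0.2" --pt "125.9 142.4 -66 38.2 0.2"

```text
time_s: 25.37
tcp_pos: [628.9, -101.1, 90.6]
orientation: [-3.124, -0.33, 0.0]
wrist_force: [-0.3, -0.4, -0.9]
finger_gap: 35.8
```

```bash
python3 -c "
from h import *
ctrl.capture('top')
c=wrist('w9.png')
go(630,-101.3,28.4,-78)"
```

```text
t 25.4667 pos [ 629.1 -101.3   90.7] jaw -78.0 gap 35.7 F [-0.3  0.8 -2.6] tilt [ 0.  0. -1.]
move [ 0.8  0.2 62.3] turn 0.0 alt -180.0 q6 1.11
```

View pics/w9.png

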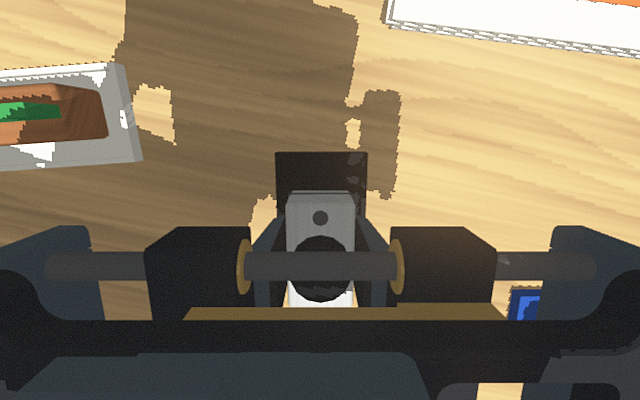

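```bash
python3 -c "
from h import *
c=dict(np.load('pics/w9.png.npz')); T=c['Tw']
for uv,h in (((276,152.5),12),((367,152.5),12)):
    p=onplane(c,uv,h)[0]; print((T[:3,:3].T@(np.r_[p,h]-T[:3,3])).round(1))
"
```

```text
[ 47.6 -33.9  78.7]
[47.7 36.4 78.6]
```

>>> step_arm --pt "-0.3 0.8 10 0 0.2" --pt "-0.3 0.8 26 0 0.2" --pt "-0.3 0.8 42 0 0.2" --pt "-0.3 0.8 53 0 0.2" --pt "-0.3 0.8 58 0 0.2" --pt "-0.3 0.8 61 0 0.2" --pt "-0.3 0.8 62.4 0 0.2" --pt "-0.3 0.8 62.4 0 0.2" --pt "-0.3 0.8 62.4 0 0.2" --pt "-0.3 0.8 62.4 0 0.2"

```text
time_s: 26.3
tcp_pos: [629.4, -102.2, 28.8]
orientation: [-3.124, -0.329, -0.002]
wrist_force: [0.4, 0.8, -2.5]
finger_gap: 35.7
```

```bash
python3 -c "
from h import *
go(630,-101.3,28.4,-78)"
```

```text
t 26.3 pos [ 629.4 -102.2   28.8] jaw -78.0 gap 35.7 F [ 0.4  0.8 -2.5] tilt [ 0.001  0.    -1.   ]
move [ 0.8 -0.8  0.4] turn 0.0 alt -180.0 q6 1.11
```

>>> step_arm --pt "0 0 0.4 0 0.2" --pt "0 0 0.4 0 0.2" --pt "0 0 0.4 0 0.45" --pt "0 0 0.4 0 0.65" --pt "0 0 0.4 0 0.65" --pt "0 0 0.4 0 0.65" --pt "0 0 0.4 0 0.65" --pt "0 0 0.4 0 0.65" --pt "0 0 0.4 0 0.65" --pt "0 0 -4 0 0.65" --pt "0 0 -15 0 0.65" --pt "0 0 -45 0 0.65" --pt "0 0 -85 0 1" --pt "-30 0 -120 0 1" --pt "-70 0 -150 0 1" --pt "-110 0 -170 0 1" --pt "-140 0 -170 0 1" --pt "-150 0 -170 0 1" --pt "-150 0 -170 0 1"

```text
time_s: 27.88
tcp_pos: [479.7, -133.8, 200.4]
orientation: [3.124, 0.327, 0.003]
wrist_force: [0.8, -0.3, -0.6]
finger_gap: 91.2
```

```bash
python3 - <<'E'
from h import *
for i in range(2): ctrl.capture('top')
w=wrist('w10.png'); c=cap('scene','s10.png'); t=cap('top','t10.png')
go(630,-101.3,28.4,-78)
names=dict(blue=(559.5,-338,12.5,62),yellow=(546,333,16.7,62),sq=(653.5,133.3,-74,67),clamp=(630,-102,12,54))
for n,C in(('top',t),('scene',c),('wrist',w)):
    P=cloud(C);z=P[...,2]
    for k,(x,y,a,h) in names.items():
        q=P[(abs(z-h-4)<4)&(np.hypot(P[...,0]-x,P[...,1]-y)<75)]
        if len(q)<30: print(n,k,len(q)); continue
        r=cv2.minAreaRect(q[:,:2].astype(np.float32)); d=np.array(r[0])-[x,y]; ca,sa=np.cos(np.radians(a)),np.sin(np.radians(a))
        print(n,k,len(q),'top z',np.median(q[:,2]).round(1),'local',(ca*d[0]+sa*d[1]).round(1),(-sa*d[0]+ca*d[1]).round(1),np.round(r[1],1))
E
```

```text
t 28.1333 pos [ 483.4 -133.4  198.7] jaw -77.9 gap 91.3 F [-0.3  0.1 -0.5] tilt [ 0.002  0.    -1.   ]
move [149.8  -0.8 170.5] turn 0.1 alt -179.9 q6 0.97
top blue 127 top z 65.0 local -3.1 -8.9 [32.2 49.7]
top yellow 168 top z 65.1 local 0.1 -1.4 [48.1 46. ]
top sq 92 top z 70.6 local 2.2 -1.6 [  9.4 114.7]
top clamp 4
scene blue 178 top z 66.1 local 3.8 -0.5 [47.3 51.1]
scene yellow 101 top z 65.7 local 1.8 -0.2 [46.3 51.1]
scene sq 64 top z 71.0 local -2.9 2.4 [ 10.  115.6]
scene clamp 51 top z 57.0 local 1.3 1.7 [24.4 27.4]
wrist blue 2178 top z 66.0 local -0.0 0.2 [49.7 49.2]
wrist yellow 0
wrist sq 0
wrist clamp 949 top z 57.8 local -0.8 0.1 [29.2 29.1]
```

View pics/w10.png

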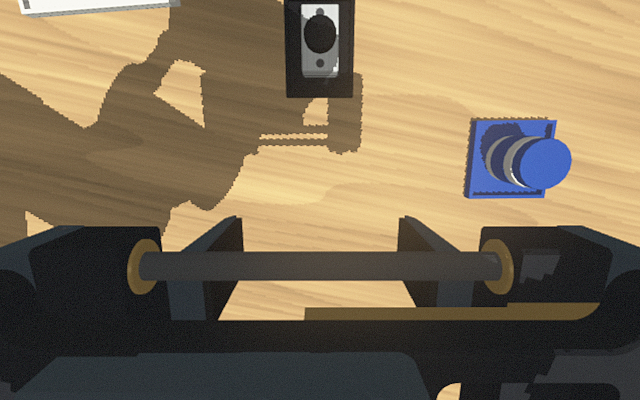

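View pics/s10.png

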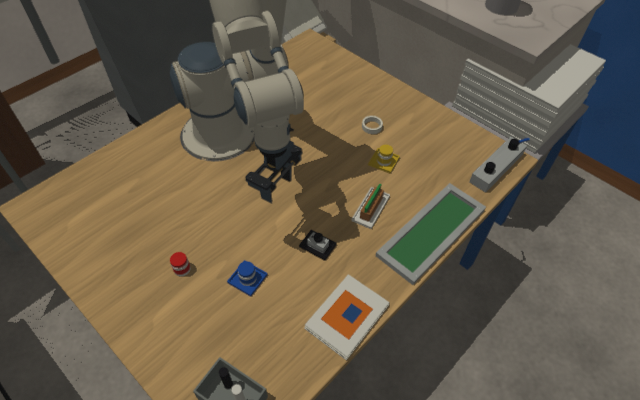

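View pics/t10.png

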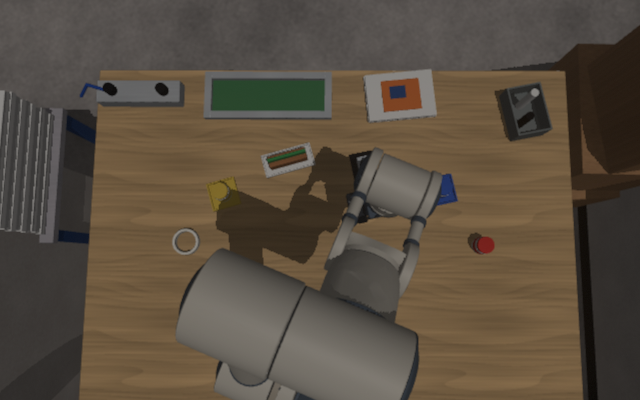

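All four things stand centred in their trays with their tops at the expected heights. The tape roll and red pot are at the same pixels as before.

```bash
python3 -c "
from h import *
print(ctrl.job_done())"
```

```text
the job is handed in; nothing more can be done
None
```

I sorted all four things into their trays and handed the job in at about 28 s of the 107 s allowed. No verdict was reported. I placed the squeegee first, then the blue pot, the yellow pot and the clamp. Each was lowered to within about 1 mm of the tray floor before I let go.

**Position:** the last pictures put every thing within about 4 mm of its tray's centre; the limit is 20 mm or more.

**Height:** tops measured about 65–66 mm for the pots, 71 mm for the squeegee and 57–58 mm for the clamp. That is each thing's own height plus the 4 mm tray floor, so they stand flat.

**Bystanders:** the red pot and the tape roll show at the same pixels as at the start. I compared them by eye only and did not measure them again.

**Disagreements and gaps:**
- The top camera put the blue pot about 9 mm off centre, but the arm was hiding part of it. The scene and wrist cameras put it within 4 mm and 0.2 mm.
- The arm also hid the clamp from the top camera, so its position comes from the wrist and scene cameras.
- The top and scene cameras differ by about 5 mm along the squeegee's tray, both well inside the limit.

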